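# Find the colour jar with the loose lid and hold it open

### The arm

A 6-joint arm with a two-finger parallel gripper is mounted at the origin on the work surface. World frame = base frame: x ahead of the robot, y to its left, z up, the work surface at z = 0. Lengths are in m, angles in degrees, forces in N, time in s.
With the tool pointing down it reaches from about 0.375 to 0.9 m from the base axis. Payload 3.1 kg.
Tool frame: the origin (TCP) lies on the centre line of the jaws, within the pads' length; the fingertips stand finger_overhang ahead of it and the grasp point (between the pads) lies 5 mm behind it (finger_overhang is the distance from the TCP to the fingertips, in m); z points along the fingers, y is the line along which they close (so a half turn about z gives the same grasp; the last joint's range is limited). The gripper opens to 87 mm and grips with 3 to 60 N. Pads are 19 mm wide; open, the fingers measure 117 mm over their backs; the gripper's body (75 mm by 190 mm) begins 51 mm behind the grasp point.
Start: joints at [-80.93, 30.224, 82.088, -0, 67.689, -10.227], TCP at [0.207, -0.59, 0.237] pointing down, gripper open.
Joint ranges: [-176.69, 176.69], [-43.24, 126.21], [12.49, 139.97], [-82, 262], [0, 151.66], [-163.58, 163.58]. Speed limits (degrees/s): [159.86, 159.86, 180, 180, 180, 180].

### API

Orientations are given as a 3x3 rotation matrix whose columns are the frame's x, y, z axes.
In Python, from rig import read_state, capture, calibration, hand_in, finger_overhang gives the robot as it stands.
- The arm moves only by the tool send_rows, never from a script. Its argument "plan" is a list of rows, each a list of 5 numbers: the closure in counts, from 0 (fully open) to 255 (shut), then the shift along the tool's x, y, z in m, then the turn about the tool's z in rad. A call has 1 to 20 rows; each row shifts and turns the commanded pose from where the row before left it, along the tool's axes as they then stand; what a row does not reach is not made up. A row lasts 1/12 s, in which the tool goes at most 41.7 mm and 7.16 degrees, less where a joint would pass 70% of its speed; a pose out of reach is approached as far as the arm can. A call is refused whole if a number of a shift passes 0.0417 or a number of a turn 0.125, either way. A call with a gripper value outside its range is refused whole. The fingers move at their own pace and stop on an object; the grip force is fixed at half the most. Time passes only in rows, so rows that do not move let the fingers close. It gives the time, the measured TCP pose, the force, the opening and the grip force at its end, in the units of the state.
- read_state(): the state, without advancing time (a new reading comes with each control period).
- capture(name): name is "scene" or "top" or "wrist"; returns (picture, depth): 400x640x3 uint8, blue, green, red; 400x640 float32, m along the optical axis (not along the pixel's ray), 0 where there is no reading.
- calibration(name): a dict with "fx", "fy", "cx", "cy" (pixels), "xyz" and "rotation" of the camera in the world. Camera axes: x right, y down, z forward; pixel columns grow to the right and rows downward; lengths in m; the calibration is good to about 2 mm. A picture is of the moment at which its call begins: read the wrist's pose just before it. calibration takes no time and is no camera call; for the wrist camera it gives the pose at the moment of the call.
- hand_in(): hands the job in; it is judged then, once.
The state is a dict: "time_s": time; "joint_positions": joint angles; "qvel": joint speeds; "tau": joint torques, N m; "position": TCP position; "tcp_rot": TCP orientation; "force": force on the tool from outside, world axes, zero at the start; "moment": the same for the moment, N m; "opening": opening from 0.0 (shut) to 1.0 (fully open); "grasp_force": force on a finger pad.
Only numpy, scipy, OpenCV 4.12 (cv2) and the standard library are available. Lean on these libraries where they do the work, as an engineer would, in place of code of your own. Each camera call takes 0.05 s, during which the arm holds its last target. There are 200 camera calls.

### The job

One of the three hinged-lid colour jars in the wooden stand has a clip that no longer catches: tap each lid lightly, all three in turn from the robot's left to its right, to find the one that gives, then lift that loose lid and hold it well open, about 60 degrees, so that the decorator can get at the clip. Finish while still holding the lid open; the jars stay seated in the stand and the things around it stay where they are.

Things in the scene. Friction and masses are not known exactly. Their poses are not given: they have to be found in the camera images.
- stand: Wooden jar stand, 104 x 308 mm and 40 mm high, fixed to the bench; three square cells in a row, 102 mm apart, each holding one jar on a floor 10 mm above the bench. Origin: centre of its underside. Its x axis points from its front (the robot's side) to its back, its y axis runs along the row to the left end as the robot sees it.
- jar_a: One of three like glass jars of dry colour, 76 mm wide, 0.4 to 0.7 kg, standing loose in a cell of the stand with 2 mm play; which jar is in which cell changes. Origin: centre of its underside; z up, x towards its hinge (the stand's back, within 0.15 rad). Lid: steel disc 83 mm wide, 4 mm thick, its top 98 mm above the underside. Hinge axis along the jar's y at x = +47 mm, z = 94 mm.
- knob_a (a point): Centre of the black ball knob on this jar's lid: a 25 mm ball on a thin stem. With the lid shut it is 27 mm above the lid's top (125 mm above the jar's underside) and 65 mm in front of the hinge axis (x = -18 mm of the jar). Axes as the jar's with the lid shut; they turn with the lid.
- lid_a (a joint): This lid's angle, rad: 0 shut, growing as its front rises. A lid whose front clip holds is rigid; pulling it only lifts the jar. One clip of the three no longer catches (unseen): that lid rests on a soft seal, gives about 6 mm at the knob under a 2 N push (hardly read in this angle), springs back, swings up freely to 1.25 and falls shut if let go. Lid 75 g.
- jar_b: One of three like glass jars of dry colour, 76 mm wide, 0.4 to 0.7 kg, standing loose in a cell of the stand with 2 mm play; which jar is in which cell changes. Origin: centre of its underside; z up, x towards its hinge (the stand's back, within 0.15 rad). Lid: steel disc 83 mm wide, 4 mm thick, its top 98 mm above the underside. Hinge axis along the jar's y at x = +47 mm, z = 94 mm.
- knob_b (a point): Centre of the black ball knob on this jar's lid: a 25 mm ball on a thin stem. With the lid shut it is 27 mm above the lid's top (125 mm above the jar's underside) and 65 mm in front of the hinge axis (x = -18 mm of the jar). Axes as the jar's with the lid shut; they turn with the lid.
- lid_b (a joint): This lid's angle, rad: 0 shut, growing as its front rises. A lid whose front clip holds is rigid; pulling it only lifts the jar. One clip of the three no longer catches (unseen): that lid rests on a soft seal, gives about 6 mm at the knob under a 2 N push (hardly read in this angle), springs back, swings up freely to 1.25 and falls shut if let go. Lid 75 g.
- jar_c: One of three like glass jars of dry colour, 76 mm wide, 0.4 to 0.7 kg, standing loose in a cell of the stand with 2 mm play; which jar is in which cell changes. Origin: centre of its underside; z up, x towards its hinge (the stand's back, within 0.15 rad). Lid: steel disc 83 mm wide, 4 mm thick, its top 98 mm above the underside. Hinge axis along the jar's y at x = +47 mm, z = 94 mm.
- knob_c (a point): Centre of the black ball knob on this jar's lid: a 25 mm ball on a thin stem. With the lid shut it is 27 mm above the lid's top (125 mm above the jar's underside) and 65 mm in front of the hinge axis (x = -18 mm of the jar). Axes as the jar's with the lid shut; they turn with the lid.
- lid_c (a joint): This lid's angle, rad: 0 shut, growing as its front rises. A lid whose front clip holds is rigid; pulling it only lifts the jar. One clip of the three no longer catches (unseen): that lid rests on a soft seal, gives about 6 mm at the knob under a 2 N push (hardly read in this angle), springs back, swings up freely to 1.25 and falls shut if let go. Lid 75 g.
- jug_mid (a point): Bystander: middle of a white jug, about 90 mm wide and 92 mm high, with a handle.
- bowl_mid (a point): Bystander: middle of a small blue bowl, 68 mm wide and 34 mm high.
- carton_mid (a point): Bystander: middle of a small flat carton, 58 x 36 x 18 mm.
Mind the look-alikes: they are no part of the job. What is shaped like the jar_a but pink is not meant.

How it is judged:
By the outcome, as a careful person would: the job done as asked, in the order asked, and still so for the second after the job is handed in, while the arm keeps its last pose, push and grip.
It also fails if it takes over 58 s, if anything falls off the work surface, if the arm or the gripper's body presses on something with over 40 N, if the wrist force passes 120 N, or if a joint passes its speed limit or range.

## Working session

There is one attempt and no reset: what is moved stays moved. The work goes in short steps, Python scripts to look and compute and a tool call to move; the robot and the scene stay as the last step left them, time stands still between calls to the robot, and variables do not carry over. Pictures are saved under pics/ and viewed, at most 10 in all, crops included, and the job is handed in when it is done.

Besides the shell and the picture viewer there is one more tool, called after "Request:" by a JSON object that holds its "method" and its "body", one argument or row to a line. send_rows: Moves the arm, as the interface text tells. Its arguments: {"type":"object","properties":{"plan":{"type":"array","items":{"type":"array","items":{"type":"number"}}}},"required":["plan"]}

```bash
mkdir -p pics; python3 - <<'E'
from rig import *
import cv2,numpy as np
s=read_state();print(s['time_s'],s['position'],s['tcp_rot'],s['force'],s['opening'],finger_overhang() if callable(finger_overhang) else finger_overhang)
for n in ['scene','top']:
    p,d=capture(n);cv2.imwrite(f'pics/{n}0.png',p);np.save(f'{n}0.npy',d);c=calibration(n);print(n,c)
    np.save(f'{n}0c.npy',c,allow_pickle=True)
E
```

```text
0.0 [ 0.20642726 -0.58916309  0.23556227] [[ 9.43824386e-01  3.30447239e-01 -3.89662514e-04]
 [ 3.30447287e-01 -9.43821973e-01  2.16177859e-03]
 [ 3.46581724e-04 -2.16910227e-03 -9.99997587e-01]] [-0.38753534 -0.56283646 -0.73229327] 0.9993444762330355 0.014
scene {'fx': 519.1671494282795, 'fy': 519.1671494282795, 'cx': 325.5926953302198, 'cy': 196.0571071061217, 'xyz': array([1.31216868, 0.4195277 , 1.34022532]), 'rotation': array([[-0.49969517,  0.71307768, -0.49175702],
       [ 0.86620035,  0.41051081, -0.28491722],
       [-0.00129654, -0.56833186, -0.8227984 ]])}
top {'fx': 411.5031630797265, 'fy': 411.5031630797265, 'cx': 318.91464566257633, 'cy': 198.31383880809486, 'xyz': array([0.50905177, 0.00740231, 1.18009278]), 'rotation': array([[ 0.01737002, -0.99771312,  0.0653209 ],
       [-0.99983423, -0.01768932, -0.00431299],
       [ 0.00545861, -0.06523515, -0.99785499]])}
```

View pics/scene0.png

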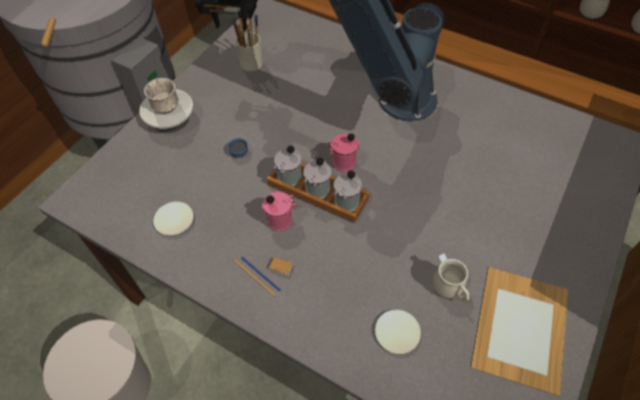

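View pics/top0.png

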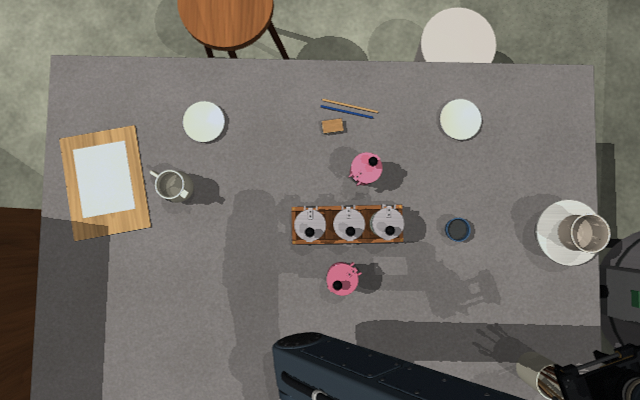

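The stand holds grey-lidded jars at top-view pixels (310,224), (349,224) and (388,223). The pink look-alikes at (343,279) and (366,168) are not meant. The robot's left is +y, which is image left, so I'll tap in the order 310, 349, 388. Next is a close crop to check.

```bash
cat > h.py <<'E'
import numpy as np,cv2
def load(n): return cv2.imread(f'pics/{n}.png'),np.load(f'{n}.npy'),np.load(f'{n}c.npy',allow_pickle=True).item()
def ray(c,u,v): return c['rotation']@np.array([(u-c['cx'])/c['fx'],(v-c['cy'])/c['fy'],1.])
def atz(c,u,v,z):
    r=ray(c,u,v); return c['xyz']+r*(z-c['xyz'][2])/r[2]
def cloud(c,d):
    v,u=np.mgrid[:d.shape[0],:d.shape[1]]
    p=np.stack([(u-c['cx'])/c['fx']*d,(v-c['cy'])/c['fy']*d,d],-1)
    return p@c['rotation'].T+c['xyz']
E
python3 - <<'E'
from h import *
p,d,c=load('top0')
cv2.imwrite('pics/crop1.png',cv2.resize(p[190:300,280:420],None,fx=5,fy=5,interpolation=cv2.INTER_CUBIC))
w=cloud(c,d)
for u,v in [(310,224),(349,224),(388,223),(310,232),(350,232),(389,230),(343,279),(366,168),(338,285),(373,161)]: print(u,v,w[v,u].round(3))
m=(p.max(2)<45)&(w[...,2]>.1)
m[:195]=0;m[250:]=0
n,l,st,ce=cv2.connectedComponentsWithStats(m.astype(np.uint8))
for i in range(1,n):
    if st[i,4]>15: print(st[i],ce[i].round(2),atz(c,*ce[i],.138).round(4), w[l==i][:,2].max().round(3))
E
```

```text
310 224 [0.512 0.025 0.106]
349 224 [ 0.514 -0.077  0.104]
388 223 [ 0.518 -0.179  0.103]
310 232 [0.492 0.024 0.146]
350 232 [ 0.494 -0.076  0.148]
389 230 [ 0.5   -0.174  0.144]
343 279 [ 0.371 -0.063  0.101]
366 168 [ 0.663 -0.121  0.097]
338 285 [ 0.36  -0.049  0.133]
373 161 [ 0.676 -0.134  0.135]
[346 227   9   9  65] [350.12 230.88] [ 0.4963 -0.0773  0.138 ] 1.18
[386 226   9   9  65] [389.82 230.  ] [ 0.5002 -0.1777  0.138 ] 0.148
[305 228   9   9  62] [309.26 231.74] [0.4923 0.0258 0.138 ] 0.151
```

View pics/crop1.png

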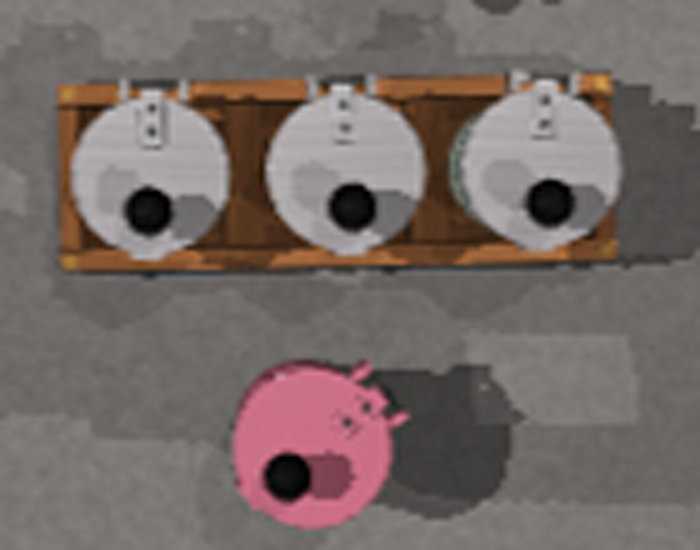

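The crop shows three grey lids with black knobs, hinges at the back, and the pink jar apart from the stand. The knob heights agree with the expected 0.135 m centre and about 0.148 m top, and the spacing is about 102 mm. I'll move above the left knob with the fingers shut.

Request:
{"method": "send_rows", "body": {
  "plan": [
    [255,0,0,0,0.0995],
    [255,0,0,0,0.0995],
    [255,0,0,0,0.0995],
    [255,0.0182,-0.0355,0,0],
    [255,0.0182,-0.0355,0,0],
    [255,0.0182,-0.0355,0,0],
    [255,0.0182,-0.0355,0,0],
    [255,0.0182,-0.0355,0,0],
    [255,0.0182,-0.0355,0,0],
    [255,0.0182,-0.0355,0,0],
    [255,0.0182,-0.0355,0,0],
    [255,0.0182,-0.0355,0,0],
    [255,0.0182,-0.0355,0,0],
    [255,0.0182,-0.0355,0,0],
    [255,0.0182,-0.0355,0,0],
    [255,0.0182,-0.0355,0,0],
    [255,0.0182,-0.0355,0,0],
    [255,0.0182,-0.0355,0,0]
  ]
}}

```text
time_s: 1.6
position: [0.4592, -0.0452, 0.2364]
tcp_rot: [[0.999, 0.038, -0.0], [0.038, -0.999, 0.0], [-0.0, -0.0, -1.0]]
force: [1.1, -0.8, 0.1]
opening: 0.004
grasp_force: 0.0
```

Request:
{"method": "send_rows", "body": {
  "plan": [
    [255,0.0178,-0.0348,0,0],
    [255,0.0178,-0.0348,0,0],
    [255,0,0,0.03,0],
    [255,0,0,0.025,0],
    [255,0,0,0.01,0],
    [255,0,0,0,0],
    [255,0,0,0,0]
  ]
}}

```text
time_s: 2.18
position: [0.4915, 0.0238, 0.171]
tcp_rot: [[0.999, 0.038, -0.002], [0.038, -0.999, 0.0], [-0.002, -0.0, -1.0]]
force: [0.5, 0.5, -0.1]
opening: 0.006
grasp_force: 0.0
```

```bash
python3 - <<'E'
from rig import *
import cv2,numpy as np
p,d=capture('wrist');c=calibration('wrist');cv2.imwrite('pics/wrist1.png',p);np.save('wrist1.npy',d);np.save('wrist1c.npy',c,allow_pickle=True)
s=read_state();print(s['time_s'],s['position'],s['force'])
E
```

```text
2.2333 [0.49219134 0.02349213 0.17178758] [ 0.63231201 -1.00943308  0.22024596]
```

View pics/wrist1.png

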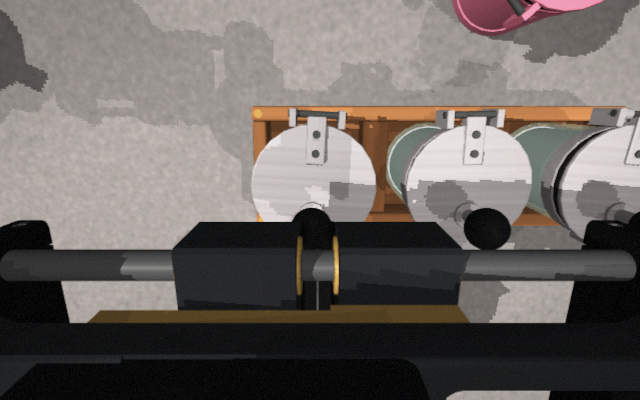

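The wrist view shows the left knob at (313,222), straight under the finger seam at (318,270). I'll descend gently.

Request:
{"method": "send_rows", "body": {
  "plan": [
    [255,0,0,0.004,0],
    [255,0,0,0.003,0],
    [255,0,0,0,0],
    [255,0,0,0,0]
  ]
}}

```text
time_s: 2.57
position: [0.492, 0.0234, 0.1648]
tcp_rot: [[0.999, 0.038, 0.001], [0.038, -0.999, -0.0], [0.001, 0.0, -1.0]]
force: [-0.1, -0.3, 0.3]
opening: 0.005
grasp_force: 0.0
```

Request:
{"method": "send_rows", "body": {
  "plan": [
    [255,0,0,0.0015,0],
    [255,0,0,0,0]
  ]
}}

```text
time_s: 2.73
position: [0.4919, 0.0235, 0.1631]
tcp_rot: [[0.999, 0.038, 0.0], [0.038, -0.999, -0.0], [0.0, 0.0, -1.0]]
force: [-0.7, -0.4, 0.2]
opening: 0.002
grasp_force: 0.0
```

Request:
{"method": "send_rows", "body": {
  "plan": [
    [255,0,0,0.0015,0],
    [255,0,0,0,0]
  ]
}}

```text
time_s: 2.9
position: [0.4921, 0.0236, 0.1617]
tcp_rot: [[0.999, 0.038, 0.001], [0.038, -0.999, -0.0], [0.001, 0.0, -1.0]]
force: [-0.0, 0.2, 1.1]
opening: 0.008
grasp_force: 0.9
```

Request:
{"method": "send_rows", "body": {
  "plan": [
    [255,0,0,0.0015,0],
    [255,0,0,0,0]
  ]
}}

```text
time_s: 3.07
position: [0.4922, 0.0235, 0.1612]
tcp_rot: [[0.999, 0.039, 0.001], [0.039, -0.999, -0.0], [0.001, 0.0, -1.0]]
force: [-1.9, -0.2, 9.9]
opening: 0.003
grasp_force: 5.0
```

The left lid is rigid: 10 N within 0.6 mm. Next is the middle one.

Request:
{"method": "send_rows", "body": {
  "plan": [
    [255,0,0,-0.01,0],
    [255,0,0,-0.01,0],
    [255,0,0.0337,0,0],
    [255,0,0.0337,0,0],
    [255,0,0.0337,0,0],
    [255,0,0,0,0],
    [255,0,0,0.01,0],
    [255,0,0,0.006,0],
    [255,0,0,0,0],
    [255,0,0,0,0]
  ]
}}

```text
time_s: 3.9
position: [0.4952, -0.0767, 0.1636]
tcp_rot: [[0.999, 0.039, -0.002], [0.039, -0.999, 0.001], [-0.002, -0.001, -1.0]]
force: [-0.3, -0.1, -0.2]
opening: 0.005
grasp_force: 0.0
```

Request:
{"method": "send_rows", "body": {
  "plan": [
    [255,0,0,0.0015,0],
    [255,0,0,0,0]
  ]
}}

```text
time_s: 4.07
position: [0.4958, -0.0769, 0.1626]
tcp_rot: [[0.999, 0.039, 0.0], [0.039, -0.999, 0.0], [0.0, -0.0, -1.0]]
force: [-0.8, 0.0, 0.6]
opening: 0.005
grasp_force: 0.0
```

Request:
{"method": "send_rows", "body": {
  "plan": [
    [255,0,0,0.001,0],
    [255,0,0,0,0]
  ]
}}

```text
time_s: 4.23
position: [0.496, -0.0771, 0.1618]
tcp_rot: [[0.999, 0.039, 0.001], [0.039, -0.999, -0.0], [0.001, 0.0, -1.0]]
force: [0.2, -0.3, 0.7]
opening: 0.003
grasp_force: 0.4
```

Request:
{"method": "send_rows", "body": {
  "plan": [
    [255,0,0,0.001,0],
    [255,0,0,0,0]
  ]
}}

```text
time_s: 4.4
position: [0.496, -0.0772, 0.1614]
tcp_rot: [[0.999, 0.038, 0.001], [0.038, -0.999, 0.0], [0.001, -0.0, -1.0]]
force: [-0.7, 1.1, 5.9]
opening: 0.007
grasp_force: 3.1
```

Request:
{"method": "send_rows", "body": {
  "plan": [
    [255,0,0,0.001,0],
    [255,0,0,0,0]
  ]
}}

```text
time_s: 4.57
position: [0.496, -0.0772, 0.1612]
tcp_rot: [[0.999, 0.038, 0.001], [0.038, -0.999, -0.0], [0.001, 0.0, -1.0]]
force: [-2.6, 1.8, 11.9]
opening: 0.005
grasp_force: 5.9
```

The middle lid is rigid too. Now the right one.

Request:
{"method": "send_rows", "body": {
  "plan": [
    [255,0,0,-0.01,0],
    [255,0,0,-0.01,0],
    [255,0,0.0335,0,0],
    [255,0,0.0335,0,0],
    [255,0,0.0335,0,0],
    [255,0,0,0,0],
    [255,0,0,0.01,0],
    [255,0,0,0.006,0],
    [255,0,0,0,0],
    [255,0,0,0,0]
  ]
}}

```text
time_s: 5.4
position: [0.4987, -0.1762, 0.1625]
tcp_rot: [[0.999, 0.04, -0.003], [0.04, -0.999, 0.002], [-0.003, -0.002, -1.0]]
force: [-0.4, 0.4, 0.5]
opening: 0.004
grasp_force: 0.0
```

Request:
{"method": "send_rows", "body": {
  "plan": [
    [255,0,0,0.0015,0],
    [255,0,0,0,0]
  ]
}}

```text
time_s: 5.57
position: [0.4996, -0.177, 0.1619]
tcp_rot: [[0.999, 0.04, -0.0], [0.04, -0.999, 0.0], [-0.0, -0.0, -1.0]]
force: [-0.6, 0.6, -0.6]
opening: 0.005
grasp_force: 0.0
```

Request:
{"method": "send_rows", "body": {
  "plan": [
    [255,0,0,0.001,0],
    [255,0,0,0,0]
  ]
}}

```text
time_s: 5.73
position: [0.4997, -0.1775, 0.1611]
tcp_rot: [[0.999, 0.039, 0.0], [0.039, -0.999, 0.0], [0.0, -0.0, -1.0]]
force: [0.7, 0.1, 0.2]
opening: 0.006
grasp_force: 0.1
```

Request:
{"method": "send_rows", "body": {
  "plan": [
    [255,0,0,0.001,0],
    [255,0,0,0,0]
  ]
}}

```text
time_s: 5.9
position: [0.4995, -0.1777, 0.1601]
tcp_rot: [[0.999, 0.038, -0.0], [0.038, -0.999, 0.0], [-0.0, -0.0, -1.0]]
force: [-0.4, -0.2, 0.5]
opening: 0.009
grasp_force: 0.4
```

Request:
{"method": "send_rows", "body": {
  "plan": [
    [255,0,0,0.001,0],
    [255,0,0,0,0]
  ]
}}

```text
time_s: 6.07
position: [0.4994, -0.1778, 0.159]
tcp_rot: [[0.999, 0.038, -0.0], [0.038, -0.999, 0.0], [-0.0, -0.0, -1.0]]
force: [-0.6, -0.3, 1.0]
opening: 0.007
grasp_force: 0.7
```

The right lid gives: 2.8 mm travel under about 1 N. I'll confirm with one more millimetre, then raise, open and straddle the knob.

Request:
{"method": "send_rows", "body": {
  "plan": [
    [255,0,0,0.001,0],
    [255,0,0,0.0005,0],
    [255,0,0,0,0]
  ]
}}

```text
time_s: 6.32
position: [0.4992, -0.1778, 0.1575]
tcp_rot: [[0.999, 0.038, -0.001], [0.038, -0.999, 0.0], [-0.001, -0.0, -1.0]]
force: [-2.3, -0.1, 1.8]
opening: 0.007
grasp_force: 1.2
```

Request:
{"method": "send_rows", "body": {
  "plan": [
    [255,0,0,-0.012,0],
    [255,0,0,-0.015,0],
    [0,0,0,0,0],
    [0,0,0,0,0],
    [0,0,0,0,0],
    [0,0,0,0,0],
    [0,0,0,0,0],
    [0,0,0,0,0],
    [0,0,0,0,0],
    [0,0,0,0,0],
    [0,0,0,0,0],
    [0,0,0,0,0]
  ]
}}

```text
time_s: 7.32
position: [0.4996, -0.1778, 0.1845]
tcp_rot: [[0.999, 0.038, -0.0], [0.038, -0.999, 0.0], [-0.0, -0.0, -1.0]]
force: [-0.1, 0.3, -0.6]
opening: 0.682
grasp_force: 0.0
```

```bash
python3 - <<'E'
from rig import *
import cv2,numpy as np
p,d=capture('wrist');c=calibration('wrist');cv2.imwrite('pics/wrist2.png',p);np.save('wrist2.npy',d);np.save('wrist2c.npy',c,allow_pickle=True)
s=read_state();print(s['time_s'],s['position'],s['force'],s['opening'])
E
```

```text
7.3667 [ 0.49962302 -0.17783458  0.18453701] [ 0.48520506 -0.61515859  0.2606933 ] 0.7224039809710208
```

View pics/wrist2.png

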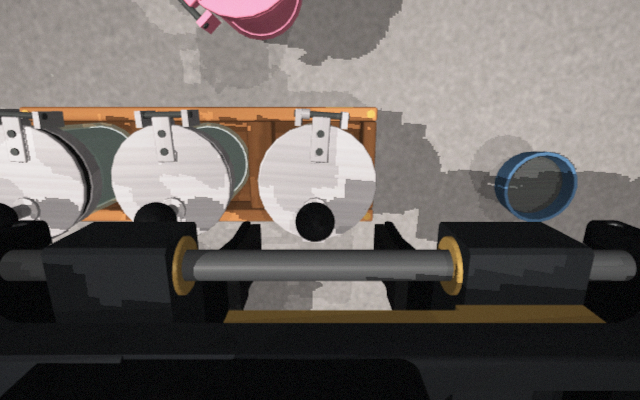

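The wrist view shows the right knob at (315,221), between the opened fingers. I'll measure it and the hinge.

```bash
python3 - <<'E'
from h import *
p,d,c=load('wrist2')
m=(p.max(2)<40).astype(np.uint8);m[:195]=0;m[240:]=0;m[:,:290]=0;m[:,342:]=0
pts=cv2.findNonZero(m);(u,v),r=cv2.minEnclosingCircle(pts);print(u,v,r,atz(c,u,v,.135),atz(c,319,119,.104))
print('expected r px',.0125*c['fx']/ (c['rotation'].T@(np.array([.5,-.178,.135])-c['xyz']))[2])
E
```

```text
314.5074157714844 221.39974975585938 19.21550941467285 [ 0.49687652 -0.17653988  0.135     ] [ 0.55904659 -0.17711053  0.104     ]
expected r px 19.83046091543891
```

Request:
{"method": "send_rows", "body": {
  "plan": [
    [60,0,0,0.02,0],
    [60,0,-0.0005,0.02,0],
    [60,0,0,0.0145,0],
    [60,0,0,0,0],
    [60,0,0,0,0]
  ]
}}

```text
time_s: 7.78
position: [0.4992, -0.1771, 0.1296]
tcp_rot: [[0.999, 0.038, -0.001], [0.038, -0.999, 0.001], [-0.001, -0.001, -1.0]]
force: [-0.1, -0.6, 0.2]
opening: 0.763
grasp_force: 0.0
```

Request:
{"method": "send_rows", "body": {
  "plan": [
    [255,0,0,0,0],
    [255,0,0,0,0],
    [255,0,0,0,0],
    [255,0,0,0,0],
    [255,0,0,0,0],
    [255,0,0,0,0],
    [255,0,0,0,0],
    [255,0,0,0,0],
    [255,0,0,0,0],
    [255,0,0,0,0],
    [255,0,0,0,0]
  ]
}}

```text
time_s: 8.7
position: [0.4993, -0.1769, 0.13]
tcp_rot: [[0.999, 0.038, -0.001], [0.038, -0.999, 0.001], [-0.001, -0.001, -1.0]]
force: [-0.1, 2.2, 0.7]
opening: 0.266
grasp_force: 30.0
```

Grip is 30 N on the ball. I'll lift along the hinge arc (radius 72 mm, 5° per row), starting with the first 20°.

Request:
{"method": "send_rows", "body": {
  "plan": [
    [255,0.0029,0.0001,-0.0055,0],
    [255,0.0034,0.0001,-0.0053,0],
    [255,0.0039,0.0001,-0.005,0],
    [255,0.0043,0.0001,-0.0046,0],
    [255,0,0,0,0],
    [255,0,0,0,0]
  ]
}}

```text
time_s: 9.2
position: [0.5143, -0.1772, 0.1509]
tcp_rot: [[0.999, 0.039, 0.0], [0.039, -0.999, -0.0], [0.0, 0.0, -1.0]]
force: [-1.2, 1.3, -0.8]
opening: 0.266
grasp_force: 30.0
```

Request:
{"method": "send_rows", "body": {
  "plan": [
    [255,0.0047,0.0001,-0.0042,0],
    [255,0.005,0.0001,-0.0038,0],
    [255,0.0053,0.0001,-0.0033,0],
    [255,0.0056,0.0001,-0.0029,0],
    [255,0,0,0,0]
  ]
}}

```text
time_s: 9.62
position: [0.5366, -0.1773, 0.1656]
tcp_rot: [[0.999, 0.039, 0.003], [0.039, -0.999, -0.001], [0.003, 0.001, -1.0]]
force: [-2.6, 0.2, -0.3]
opening: 0.268
grasp_force: 30.0
```

Request:
{"method": "send_rows", "body": {
  "plan": [
    [255,0.0058,0.0001,-0.0023,0],
    [255,0.006,0.0001,-0.0018,0],
    [255,0.0062,0.0001,-0.0013,0],
    [255,0.0062,0.0001,-0.0008,0],
    [255,0,0,0,0],
    [255,0,0,0,0],
    [255,0,0,0,0]
  ]
}}

```text
time_s: 10.2
position: [0.5592, -0.1765, 0.171]
tcp_rot: [[0.999, 0.038, 0.001], [0.038, -0.999, -0.001], [0.001, 0.001, -1.0]]
force: [-1.7, -1.1, 0.4]
opening: 0.264
grasp_force: 30.0
```

```bash
python3 - <<'E'
from rig import *
import cv2,numpy as np
for n,(a,b,c_,d_) in {'scene':(130,230,250,400)}.items():
    p,d=capture(n);cv2.imwrite(f'pics/{n}3.png',cv2.resize(p[a:b,c_:d_],None,fx=5,fy=5,interpolation=cv2.INTER_CUBIC))
p,d=capture('top');cv2.imwrite('pics/top3.png',p[:,200:])
p,d=capture('wrist');cv2.imwrite('pics/wrist3.png',p)
s=read_state();print(s['time_s'],s['position'],s['force'],s['opening'],s['grasp_force'])
E
```

```text
10.35 [ 0.55890344 -0.17650297  0.17101692] [-0.96597095 -0.8797063   0.33014627] 0.2686300837795505 30.0238105840981
```

View pics/scene3.png

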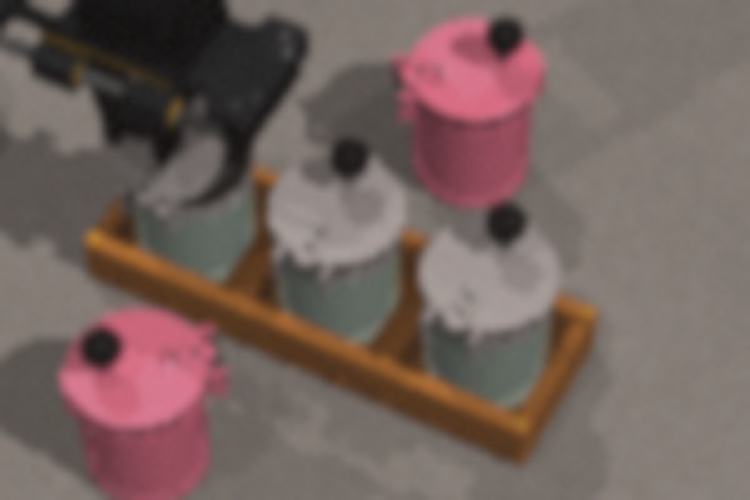

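View pics/wrist3.png

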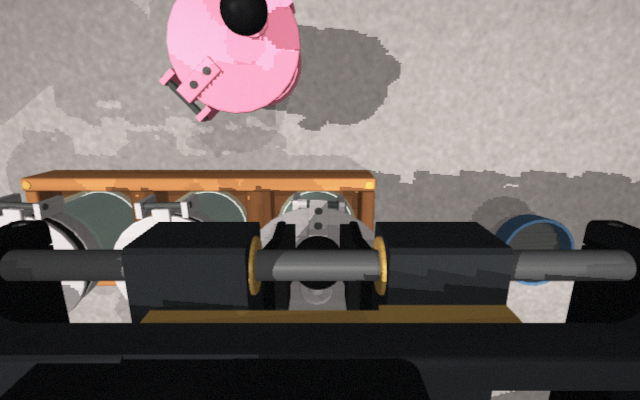

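The scene crop shows the right jar's lid raised at about (180,165) and the jar seated in its cell, with the neighbouring jars and the pink jars in place. The wrist view shows the knob still between the pads at (320,262). The knob's 72.3 mm chord on the 72 mm radius gives about 60°, and the forces are near zero.

```bash
python3 -c "
from rig import *
print(hand_in())"
```

```text
the job is handed in; nothing more can be done
None
```

I tapped all three lids from left to right, found the right-hand jar's lid loose, and handed in with the gripper holding it open at about 60°, the jar still seated in its cell and the things around it, as far as the last camera views showed, where they were.

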